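# Snap down the row of tube caps

## Task

Follow the row of five domed white snap caps on the yellow tube rack with closed fingertips, from the end with the flat carrying tongue to the plain end, pressing each cap gently straight down until it is fully home, one after another in order. Stay close over the row from the first cap to the last, rising only a little to clear the next cap. The rack is loose: do not shove, tip or lift it, and leave the vials in it and the other things on the bench alone.

Things in the scene. Friction and masses are not known exactly. Their poses are not given: they have to be found in the camera images.
- rack: Loose yellow rack, 0.9 kg, at any yaw; slides under some 5 N sideways. Origin: underside centre; z up, y along it. Block x -44..+6, y -80..+80, top z 55 mm. Flat carrying tongue at the +y end only (to y 112, x -44..+6, z 38..50). White snap caps in a row along x -22. Trough of five open cells x +6..+38, y -67..+67, 45 mm high; vials stand in three.
- cap1_top (a point): Top of the dome of the first (at the tongue end) snap cap, counted from the tongue: on the cap, at rack x -22 mm, y +60 mm. The cap is a white dome 19 mm across and 8 mm tall; its top is 73 mm above the bench when fully up and 68 mm when fully home. Caps stand 30 mm apart.
- cap1 (a joint): How far the first (at the tongue end) snap cap is pushed down, m: 0 fully up, 0.005 fully home on its tube's mouth (stop). Starts 0 to 0.0015. It moves straight down under about 4 N, with slight drag, and stays where it is left. Once the cap is home, tube and cap together yield on a spring from 6 N on, 4 N per mm, up to 4 mm, and come back up. It cannot be pulled off.
- cap2_top (a point): Top of the dome of the second snap cap, counted from the tongue: on the cap, at rack x -22 mm, y +30 mm. The cap is a white dome 19 mm across and 8 mm tall; its top is 73 mm above the bench when fully up and 68 mm when fully home. Caps stand 30 mm apart.
- cap2 (a joint): How far the second snap cap is pushed down, m: 0 fully up, 0.005 fully home on its tube's mouth (stop). Starts 0 to 0.0015. It moves straight down under about 4 N, with slight drag, and stays where it is left. Once the cap is home, tube and cap together yield on a spring from 6 N on, 4 N per mm, up to 4 mm, and come back up. It cannot be pulled off.
- cap3_top (a point): Top of the dome of the third snap cap, counted from the tongue: on the cap, at rack x -22 mm, y +0 mm. The cap is a white dome 19 mm across and 8 mm tall; its top is 73 mm above the bench when fully up and 68 mm when fully home. Caps stand 30 mm apart.
- cap3 (a joint): How far the third snap cap is pushed down, m: 0 fully up, 0.005 fully home on its tube's mouth (stop). Starts 0 to 0.0015. It moves straight down under about 4 N, with slight drag, and stays where it is left. Once the cap is home, tube and cap together yield on a spring from 6 N on, 4 N per mm, up to 4 mm, and come back up. It cannot be pulled off.
- cap4_top (a point): Top of the dome of the fourth snap cap, counted from the tongue: on the cap, at rack x -22 mm, y -30 mm. The cap is a white dome 19 mm across and 8 mm tall; its top is 73 mm above the bench when fully up and 68 mm when fully home. Caps stand 30 mm apart.
- cap4 (a joint): How far the fourth snap cap is pushed down, m: 0 fully up, 0.005 fully home on its tube's mouth (stop). Starts 0 to 0.0015. It moves straight down under about 4 N, with slight drag, and stays where it is left. Once the cap is home, tube and cap together yield on a spring from 6 N on, 4 N per mm, up to 4 mm, and come back up. It cannot be pulled off.
- cap5_top (a point): Top of the dome of the fifth (last) snap cap, counted from the tongue: on the cap, at rack x -22 mm, y -60 mm. The cap is a white dome 19 mm across and 8 mm tall; its top is 73 mm above the bench when fully up and 68 mm when fully home. Caps stand 30 mm apart.
- cap5 (a joint): How far the fifth (last) snap cap is pushed down, m: 0 fully up, 0.005 fully home on its tube's mouth (stop). Starts 0 to 0.0015. It moves straight down under about 4 N, with slight drag, and stays where it is left. Once the cap is home, tube and cap together yield on a spring from 6 N on, 4 N per mm, up to 4 mm, and come back up. It cannot be pulled off.
- vial1: Loose amber vial with flat black cap, 19 mm across, 70 mm tall, standing in a cell of the rack's trough at rack x +22, y +52 mm; its top is 75 mm above the bench. Origin: underside centre. Leave alone.
- vial2: Loose amber vial with flat black cap, 19 mm across, 70 mm tall, standing in a cell of the rack's trough at rack x +22, y +0 mm; its top is 75 mm above the bench. Origin: underside centre. Leave alone.
- vial3: Loose amber vial with flat black cap, 19 mm across, 70 mm tall, standing in a cell of the rack's trough at rack x +22, y -52 mm; its top is 75 mm above the bench. Origin: underside centre. Leave alone.
- jar: Loose white-capped jar, 36 mm across, 55 mm tall, on the bench beside the cap row of the rack, about 80 mm from that row. Origin: underside centre. Leave alone.
- tipbox: Loose open red box with cells, 85 x 120 x 50 mm, on the left. Origin: underside centre. Leave alone.
- wash: Loose bottle, 60 mm across, 150 mm tall, on the right. Origin: underside centre. Leave alone.
- beaker: Loose open glass beaker, 70 mm across, 80 mm tall, on the right. Origin: underside centre. Leave alone.
- marker: Loose black marker, 12 mm thick, 132 mm long, lying on the left, nearer the robot than the red box. Origin: on its underside, mid-length. Leave alone.

How it is judged:
On the way, in this order (a step that is already met when the one before it is completed fails the run):
1. The first (at the tongue end) cap is pressed home (value of joint cap1 above 0.004 m), for 0.05 s.
2. The second cap is pressed home (value of joint cap2 above 0.004 m), for 0.05 s.
3. The third cap is pressed home (value of joint cap3 above 0.004 m), for 0.05 s.
4. The fourth cap is pressed home (value of joint cap4 above 0.004 m), for 0.05 s.
5. The fifth (last) cap is pressed home (value of joint cap5 above 0.004 m), for 0.05 s.
At the end, for the whole second after the job is handed in: All five caps are home (each pushed down more than 4 of its 5 mm), the rack stands flat, at rest and within 30 mm of where it stood, the three vials stand in their cells, and every other loose thing is within 25 mm of its place (value of joint each of cap1, cap2, cap3, cap4, cap5 above 0.004 m and distance of rack from where it was at the start of the episode below 0.03 m and height (world z) of rack below 0.004 m and angle between rack's own z axis and vertical below 0.05 rad and linear speed of rack below 0.01 m/s and height (world z) of each of vial1, vial2, vial3 below 0.012 m and angle between each of vial1, vial2, vial3's own z axis and vertical below 0.25 rad and distance of each of jar, tipbox, wash, beaker, marker from where it was at the start of the episode below 0.025 m); the robot touches nothing.
It fails at once if The fingers bear on the rack or its caps with more than 60 N (contact force between the fingers and rack above 60 N).
It fails at once if The rack is lifted over 6 mm, tipped over 0.1 rad, or shoved more than 30 mm from where it stood (height (world z) of rack above 0.006 m or angle between rack's own z axis and vertical above 0.1 rad or distance of rack from where it was at the start of the episode above 0.03 m).
It fails at once if Between the first cap and the last the fingers leave the row: the point between the finger pads rises more than 110 mm above the caps, or strays more than 90 mm sideways from the row (value of joint cap1 above 0.004 m and not (value of joint cap5 above 0.004 m) and (z of the grasp point in the frame of rack above 0.18 m or x of the grasp point in the frame of rack above 0.068 m or x of the grasp point in the frame of rack below -0.112 m)).
It fails at once if A vial is lifted or tipped out of its cell (over 12 mm up, or 0.3 rad) (height (world z) of any of vial1, vial2, vial3 above 0.017 m or angle between any of vial1, vial2, vial3's own z axis and vertical above 0.3 rad).
It fails at once if Another loose thing is moved more than 25 mm (distance of any of jar, tipbox, wash, beaker, marker from where it was at the start of the episode above 0.025 m).
It also fails if it takes over 48 s, if anything falls off the work surface, if the arm or the gripper's body presses on something with over 40 N, if the wrist force passes 120 N, or if a joint passes its speed limit or range.

## Robot

A 7-joint arm with a two-finger parallel gripper is mounted at the origin on the work surface. World frame = base frame: x ahead of the robot, y to its left, z up, the work surface at z = 0. Lengths are in m, angles in rad, forces in N, time in s.
With the tool pointing down it reaches from about 0.425 to 0.875 m from the base axis. Payload 9.9 kg.
Tool frame: the origin (TCP) lies midway between the tips of the shut fingers; the grasp point (between the pads) lies 19 mm behind it (manip.hold_point_z is the z of the grasp point in the tool frame, in m); z points along the fingers, y is the line along which they close (so a half turn about z gives the same grasp; the last joint's range is limited). The gripper opens to 85 mm and grips with 20 to 120 N. Pads are 22 mm wide; open, the fingers measure 114 mm over their backs; the gripper's body (76 mm by 85 mm) begins 54 mm behind the grasp point. The pads swing forward as they close: fully open they stand 13 mm farther back than shut.
Start: joints at [-1.266, 0.576, 0.025, 1.437, -0.015, 1.129, -0.057], TCP at [0.256, 0.625, 0.231] pointing down, gripper open.
Joint ranges: [-2.76, 2.76], [-0.34, 2.15], [-1.52, 1.57], [0.19, 2.46], [-1.09, 4.23], [0.17, 1.99], [-2.82, 2.82]. Speed limits (rad/s): [2.22, 2.22, 3.01, 3.01, 3.14, 3.14, 3.14].

## Interface

Orientations are given as [roll, pitch, yaw] about the fixed x, y, z axes, in that order (R = Rz(yaw) Ry(pitch) Rx(roll)).
In Python, from cell import manip gives the robot as it stands. The module is installed in compiled form; this text tells all that it offers.
- The arm moves only by the shell command python3 -m inch 'ROWS' [FORCE]. ROWS is text: rows parted by semicolons, each of 7 numbers parted by spaces: the shift along the tool's x, y, z in m, then the turn, a rotation vector about the tool's x, y, z in rad, then the closure, from 0 (fully open) to 1 (shut). A call has 1 to 8 rows; each row shifts and turns the commanded pose from where the row before left it, along the tool's axes as they then stand; what a row does not reach is not made up. A row lasts 1/10 s, in which the tool goes at most 50 mm and 8.59 degrees, less where a joint would pass 70% of its speed; a pose out of reach is approached as far as the arm can. A call with a gripper value outside its range is refused whole. The fingers move at their own pace and stop on an object; FORCE is the grip in N (left out, the last holds). Time passes only in rows, so rows that do not move let the fingers close. It gives the time, the measured TCP pose, the force, the opening and the grip force at its end, in the units of the state.
- manip.read_state(): the state, without advancing time (a new reading comes with each control period).
- manip.read_camera(name): name is "scene" or "top"; returns a dict with "pixels" (420x560x3 uint8, red, green, blue), "fovy" (degrees; the focal length in pixels is half the picture's height over the tangent of half this angle, whatever the lens; pixels are square), "cx", "cy" (the principal point, pixels), "camera_from_world" (4x4, takes a point from world to camera coordinates). Camera axes: x right, y down, z forward; pixel columns grow to the right and rows downward; lengths in m; the calibration is good to about 2 mm. A picture is of the moment at which its call begins. There is no depth.
- manip.sign_off(): hands the job in; it is judged then, once.
Trained networks look in a picture, given as the dict that the camera call returned (one of the last four; its "shot" number tells which), for a name from the list of things; names that differ only in an ending like _2 or _b are one class to them, and where a whole thing is asked for, a point or a joint stands for the part that bears it (a point fixed in the world has none). Each returns a list of dicts, best first, with "conf" (0 to 1); they miss things now and then, are a little off and sometimes report something else, mostly with a low value. They report only what shows in the picture. A call takes as long as a camera call.
- manip.spot_in(thing, picture): "extent" ([left, top, right, bottom] in pixels, round what is visible of it).
- manip.cut_out(thing, picture): "pixels" (420x560 bool, what is visible of it) and "extent" ([left, top, right, bottom] in pixels, round what is visible of it).
- manip.place_of(thing, picture): "point" ([row, column] in pixels: a listed point, or the origin of a listed thing).
The state is a dict: "clock": time; "qpos": joint angles; "joint_vel": joint speeds; "tau": joint torques, N m; "tool_pos": TCP position; "eef_rot": TCP orientation; "wrist_force": force on the tool from outside, world axes, zero at the start; "torque": the same for the moment, N m; "finger_gap": finger opening in m; "gripper_force": force on a finger pad.
Only numpy, scipy, OpenCV 4.12 (cv2) and the standard library are available. Lean on these libraries where they do the work, as an engineer would, in place of code of your own. Each camera call takes 0.05 s, during which the arm holds its last target. There are 200 camera calls.

## Working session

There is one attempt and no reset: what is moved stays moved. The work goes in short steps, Python scripts to look and compute and a shell command to move; the robot and the scene stay as the last step left them, time stands still between calls to the robot, and variables do not carry over. Pictures are saved under pics/ and viewed, at most 10 in all, crops included, and the job is handed in when it is done.

```bash
mkdir -p pics
cat > h.py <<'E'
import numpy as np, cv2
from cell import manip
def ray(p,r,c):
    f=p["pixels"].shape[0]/2/np.tan(np.radians(p["fovy"])/2)
    T=np.array(p["camera_from_world"]);R=T[:3,:3];t=T[:3,3]
    return -R.T@t, R.T@np.array([(c-p["cx"])/f,(r-p["cy"])/f,1])
def at(p,r,c,z):
    o,d=ray(p,r,c); return o+d*(z-o[2])/d[2]
E
python3 - <<'E'
from h import *
s=manip.read_state();print({k:np.round(v,3) for k,v in s.items()}, manip.hold_point_z)
for n in("top","scene"):
    p=manip.read_camera(n);cv2.imwrite(f"pics/{n}0.png",p["pixels"][:,:,::-1])
    for i in range(1,6):
        for d in manip.place_of(f"cap{i}_top",p)[:2]:print(n,i,round(d["conf"],2),np.round(d["point"],1),np.round(at(p,*d["point"],.0725),4))
    for t in("rack","vial1","vial2","vial3","jar"):
        for d in manip.place_of(t,p)[:1]:print(n,t,round(d["conf"],2),np.round(d["point"],1),np.round(at(p,*d["point"],0.005 if 'v' in t else 0),4))
E
```

```text
{'clock': np.float64(0.0), 'qpos': array([-1.266,  0.577,  0.025,  1.438, -0.015,  1.129, -0.057]), 'joint_vel': array([ 0.   , -0.002,  0.   , -0.001, -0.001,  0.   , -0.   ]), 'tau': array([-1.0000e-03, -7.6575e+01,  2.2500e+00, -2.8598e+01,  1.5000e-02,
        1.3000e-02,  0.0000e+00]), 'tool_pos': array([0.256, 0.624, 0.23 ]), 'eef_rot': array([-3.14 ,  0.   ,  2.753]), 'wrist_force': array([-0.147, -0.171, -0.418]), 'torque': array([ 0.023,  0.031, -0.019]), 'gripper_force': np.float64(0.0), 'finger_gap': np.float64(0.085)} -0.0187
top 1 0.46 [188.7 301. ] [ 0.6298 -0.0264  0.0725]
top 2 0.6 [188.2 284.8] [0.6269 0.0102 0.0725]
top 3 0.49 [184.3 271.6] [0.6327 0.0411 0.0725]
top 4 0.49 [184.2 259.8] [0.63   0.0678 0.0725]
top 5 0.39 [185.7 243.8] [0.6224 0.1035 0.0725]
top rack 0.61 [203.9 274.5] [0.6047 0.0326 0.    ]
top vial1 0.67 [185.5 245.4] [0.6415 0.1083 0.005 ]
top vial2 0.67 [185.5 245.4] [0.6415 0.1083 0.005 ]
top vial3 0.67 [185.5 245.4] [0.6415 0.1083 0.005 ]
top jar 0.47 [167.4 282.8] [0.6991 0.0229 0.    ]
scene 1 0.42 [229.1 282.7] [ 0.636  -0.0255  0.0725]
scene 2 0.43 [224.9 294.6] [0.634  0.0119 0.0725]
scene 3 0.53 [222.5 302. ] [0.6337 0.0351 0.0725]
scene 4 0.58 [220.5 302. ] [0.6254 0.04   0.0725]
scene 4 0.57 [212.3 324.2] [0.6197 0.115  0.0725]
scene 5 0.6 [211.3 323. ] [0.6138 0.1148 0.0725]
scene rack 0.6 [234.5 299.2] [0.5922 0.0522 0.    ]
scene vial1 0.63 [228.9 310.7] [0.59   0.0918 0.005 ]
scene vial2 0.63 [228.9 310.7] [0.59   0.0918 0.005 ]
scene vial3 0.63 [228.9 310.7] [0.59   0.0918 0.005 ]
scene jar 0.59 [262.3 306.5] [0.7095 0.0065 0.    ]
```

Run:
```python
import cv2
a=cv2.imread("pics/top0.png");b=cv2.imread("pics/scene0.png")
a=cv2.resize(a[140:240,200:340],(800,571),interpolation=2);b=cv2.resize(b[180:290,240:380],(760,597),interpolation=2)
cv2.imwrite("pics/a.png",a);cv2.imwrite("pics/b.png",b)
```

```text
(no output)
```

View pics/a.png

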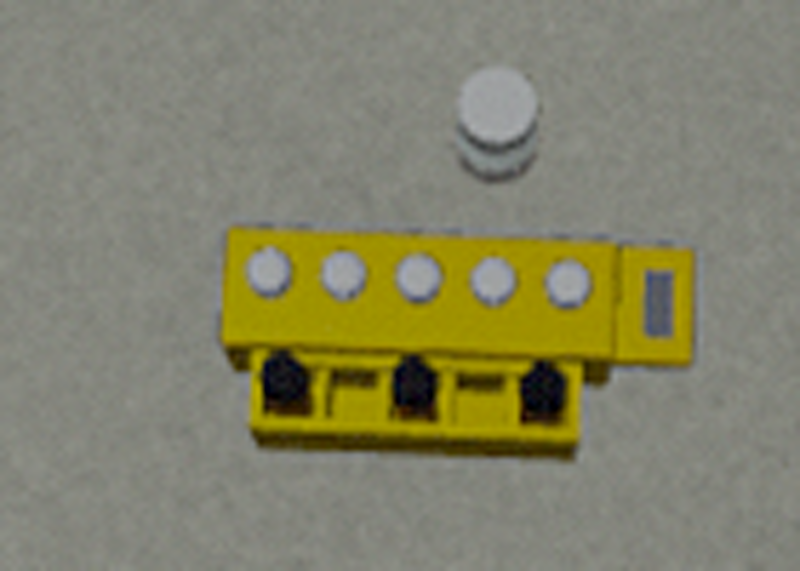

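View pics/b.png

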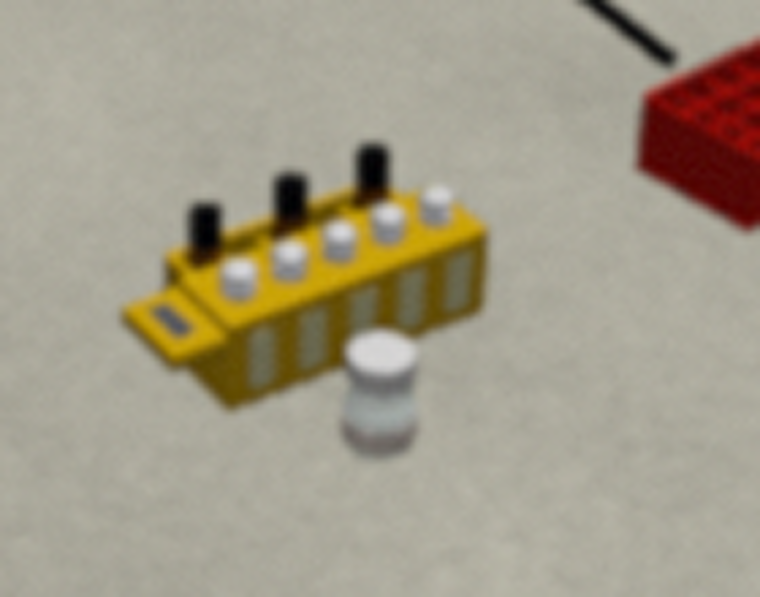

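View pics/top0.png

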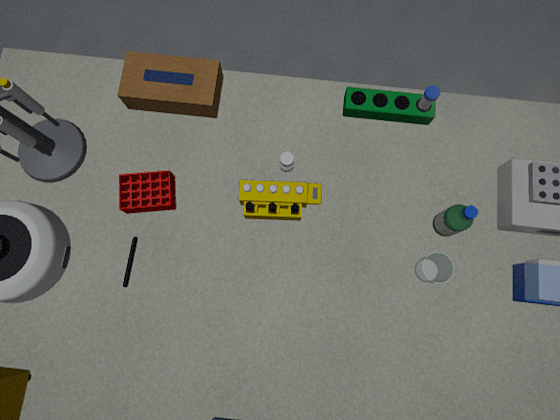

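```bash
cat >> h.py <<'E'
def caps(p,box,thr):
    x0,y0,x1,y1=box
    im=cv2.resize(p["pixels"][y0:y1,x0:x1],None,fx=8,fy=8,interpolation=cv2.INTER_CUBIC)
    hsv=cv2.cvtColor(im,cv2.COLOR_RGB2HSV)
    m=((hsv[...,1]<90)&(hsv[...,2]>thr)).astype(np.uint8)
    n,l,s,c=cv2.connectedComponentsWithStats(m)
    return [(y0+(c[i][1]+.5)/8-.5,x0+(c[i][0]+.5)/8-.5,s[i][4]/64) for i in range(1,n) if 20<s[i][4]/64<150]
E
python3 - <<'E'
from h import *
for n,b in(("top",(240,180,306,196)),("scene",(277,210,326,238))):
    p=manip.read_camera(n)
    for z in(.068,):
        q=[]
        for r,c,a in sorted(caps(p,b,150),key=lambda t:-t[1] if n=="top" else t[1]):
            w=at(p,r,c,z);q.append(w[:2]);print(n,round(r,1),round(c,1),round(a),np.round(w,4))
        q=np.array(q)
        if len(q)>1:
            d=q[0]-q[-1];print("mean",q.mean(0).round(4),"len",np.linalg.norm(d).round(4),"+y dir deg",np.degrees(np.arctan2(d[1],d[0])).round(1))
    print("cam",ray(p,0,0)[0].round(2))
E
```

```text
top 189.0 298.9 34 [ 0.6298 -0.0219  0.068 ]
top 188.4 285.8 35 [0.6279 0.0081 0.068 ]
top 187.9 272.7 34 [0.6259 0.0379 0.068 ]
top 187.3 259.4 36 [0.6238 0.0681 0.068 ]
top 186.7 246.3 35 [0.622 0.098 0.068]
mean [0.6258 0.038 ] len 0.1201 +y dir deg -86.3
cam [ 0.38 -0.01  0.99]
scene 229.9 283.8 28 [ 0.635  -0.0216  0.068 ]
scene 226.5 292.8 27 [0.6329 0.0071 0.068 ]
scene 222.7 302.1 24 [0.6289 0.0384 0.068 ]
scene 219.5 311.2 23 [0.6276 0.0679 0.068 ]
scene 213.4 319.4 99 [0.6125 0.1042 0.068 ]
mean [0.6274 0.0392] len 0.1279 +y dir deg -79.8
cam [ 1.56 -0.53  0.82]
```

```bash
python3 -m inch '-.0356 -.0275 0 0 0 0 1;-.0356 -.0275 0 0 0 0 1;-.0356 -.0275 0 0 0 0 1;-.0356 -.0275 0 0 0 0 1;-.0356 -.0275 0 0 0 0 1;-.0356 -.0275 0 0 0 0 1;-.0356 -.0275 0 0 0 0 1;-.0356 -.0275 0 0 0 0 1' 40
python3 -m inch '0 0 0 0 0 .14 1;0 0 0 0 0 .14 1;0 0 0 0 0 .14 1;0 0 0 0 0 .14 1;0 0 0 0 0 .14 1;0 0 0 0 0 .14 1;0 0 0 0 0 .14 1;0 0 0 0 0 .14 1'
cat > go.py <<'E'
import sys
from h import *
from scipy.spatial.transform import Rotation as Ro
s=manip.read_state();R=Ro.from_euler("xyz",s["eef_rot"])
print("t",s["clock"],"pos",np.round(s["tool_pos"],4),"rpy",np.round(s["eef_rot"],3),"F",np.round(s["wrist_force"],1),"gap",s["finger_gap"])
if len(sys.argv)>3:
    t=np.array([float(v) for v in sys.argv[1:4]])
    G=Ro.from_euler("xyz",[np.pi,0,np.radians(93.7)])
    print("shift now",R.inv().apply(t-s["tool_pos"]).round(4),"shift after turn",G.inv().apply(t-s["tool_pos"]).round(4),"turn",(R.inv()*G).as_rotvec().round(4))
E
python3 go.py .6305 -.022 .12
```

```text
clock: 2.0
tool_pos: [0.4368, 0.3115, 0.2316]
eef_rot: [3.141, 0.0, 2.753]
wrist_force: [2.0, 1.2, -0.4]
finger_gap: -0.0003
gripper_force: 0.0
clock: 2.8
tool_pos: [0.4361, 0.3132, 0.2314]
eef_rot: [3.141, -0.0, 1.627]
wrist_force: [-0.7, 0.1, -0.2]
finger_gap: 0.0001
gripper_force: 0.0
t 2.8 pos [0.4361 0.3132 0.2314] rpy [ 3.141 -0.     1.627] F [-0.7  0.1 -0.2] gap 8.939428566986666e-05
shift now [-0.3456  0.1753  0.1114] shift after turn [-0.347   0.1724  0.1114] turn [ 0.0003 -0.0003 -0.0083]
```

```bash
python3 -m inch '-.0432 .0217 .008 0 0 -.008 1;-.0432 .0217 .008 0 0 0 1;-.0432 .0217 .008 0 0 0 1;-.0432 .0217 .008 0 0 0 1;-.0432 .0217 .008 0 0 0 1;-.0432 .0217 .008 0 0 0 1;-.0432 .0217 .008 0 0 0 1;-.0432 .0217 .008 0 0 0 1'
python3 -m inch '0 0 0 0 0 0 1; 0 0 0 0 0 0 1'
python3 go.py .6305 -.022 .085
```

```text
clock: 3.6
tool_pos: [0.634, -0.0214, 0.1671]
eef_rot: [3.141, -0.0, 1.641]
wrist_force: [0.2, 0.8, 0.0]
finger_gap: -0.0
gripper_force: 0.0
clock: 3.8
tool_pos: [0.6331, -0.0215, 0.1668]
eef_rot: [-3.141, 0.0, 1.638]
wrist_force: [-0.7, 0.9, 0.6]
finger_gap: 0.0001
gripper_force: 0.0
t 3.8 pos [ 0.6331 -0.0215  0.1668] rpy [-3.141  0.     1.638] F [-0.7  0.9  0.6] gap 0.00011880039245163392
shift now [-0.0003 -0.0026  0.0818] shift after turn [-0.0004 -0.0027  0.0818] turn [-0.0007  0.0004  0.0025]
```

Descend to about 15 mm over the cap and take one look.

```bash
python3 -m inch '0 -.0025 .025 0 0 0 1;0 0 .025 0 0 0 1;0 0 .025 0 0 0 1;0 0 0 0 0 0 1'
python3 - <<'E'
from h import *
ims=[]
for n,b in(("top",(220,150,320,225)),("scene",(260,150,360,225))):
    p=manip.read_camera(n);x0,y0,x1,y1=b
    ims.append(cv2.resize(p["pixels"][y0:y1,x0:x1,::-1],(400*2//2,300),interpolation=2))
cv2.imwrite("pics/c.png",np.hstack(ims))
E
```

```text
clock: 4.2
tool_pos: [0.6283, -0.0176, 0.0896]
eef_rot: [-3.136, -0.001, 1.643]
wrist_force: [-1.1, 0.3, 0.0]
finger_gap: 0.0001
gripper_force: 0.0
```

View pics/c.png

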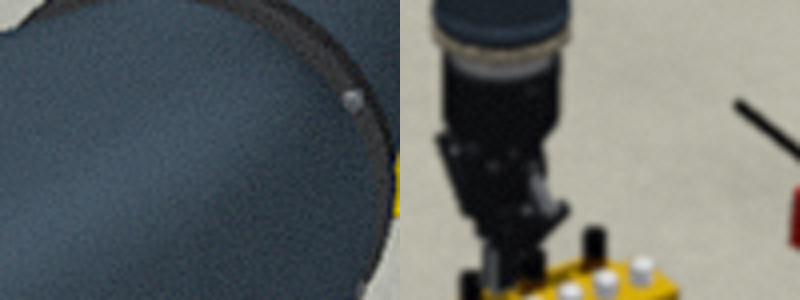

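The top view is blocked by the arm. The scene crop ends too high, though the fingers are at the tongue end of the row, near (490,280). I'll crop lower.

```bash
python3 go.py .6305 -.022 .078
python3 - <<'E'
from h import *
p=manip.read_camera("scene")
cv2.imwrite("pics/d.png",cv2.resize(p["pixels"][190:250,260:340,::-1],(800,600),interpolation=2))
f=210/np.tan(np.radians(p["fovy"])/2);T=np.array(p["camera_from_world"])
for w in((.6305,-.022,.072),manip.read_state()["tool_pos"]):
    c=T[:3,:3]@np.array(w)+T[:3,3];print((f*c[0]/c[2]+p["cx"]-260)*10,(f*c[1]/c[2]+p["cy"]-190)*10)
E
```

```text
t 4.3 pos [ 0.6305 -0.0186  0.0929] rpy [-3.141 -0.     1.642] F [0.5 0.3 0.7] gap -0.00016290357701535726
shift now [-0.0034 -0.0002  0.0149] shift after turn [-0.0034 -0.0002  0.0149] turn [-0.0003 -0.0005  0.007 ]
228.81218262261996 378.29955646585944
239.88914827003782 309.5954646458813
```

View pics/d.png

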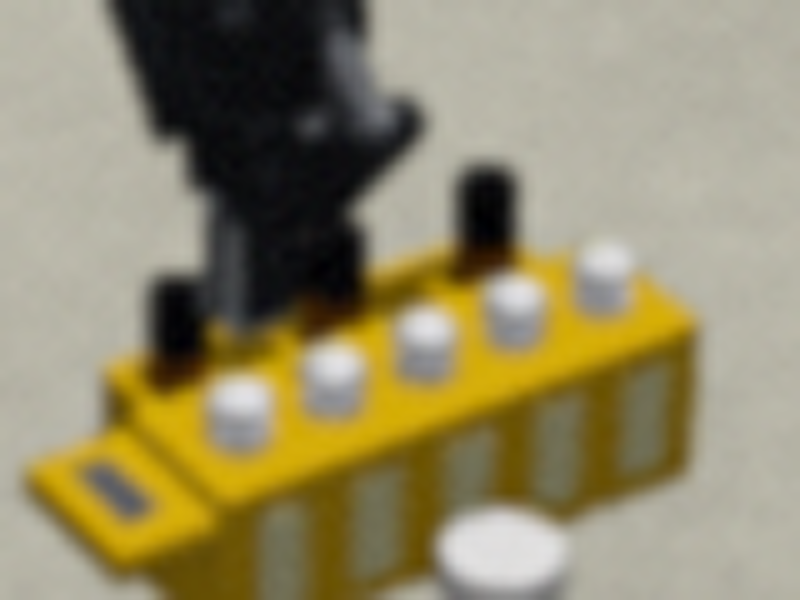

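The fingertip is at about (240,320) and the cap 1 dome at (240,390), so they line up within 2–3 mm. I'll correct slightly and press.

```bash
python3 -m inch '-.003 .001 .010 0 0 .005 1;0 0 .005 0 0 0 1;0 0 0 0 0 0 1;0 0 0 0 0 0 1'
python3 go.py .6315 -.0215 .067
```

```text
clock: 4.75
tool_pos: [0.6317, -0.0229, 0.0773]
eef_rot: [-3.141, -0.0, 1.636]
wrist_force: [0.1, -0.5, -0.5]
finger_gap: 0.0001
gripper_force: 0.0
t 4.75 pos [ 0.6317 -0.0229  0.0773] rpy [-3.141 -0.     1.636] F [ 0.1 -0.5 -0.5] gap 8.27360151156109e-05
shift now [ 0.0014 -0.0001  0.0103] shift after turn [ 0.0014 -0.0001  0.0103] turn [-0.0001 -0.0001  0.0003]
```

```bash
python3 -m inch '.001 0 .004 0 0 0 1;0 0 0.002 0 0 0 1;0 0 0 0 0 0 1' | grep -E 'tool|wrist'
python3 -m inch '0 0 .002 0 0 0 1;0 0 .001 0 0 0 1;0 0 0 0 0 0 1' | grep -E 'tool|wrist'
python3 -m inch '0 0 .001 0 0 0 1;0 0 0 0 0 0 1' | grep -E 'tool|wrist'
```

```text
tool_pos: [0.6318, -0.0217, 0.0712]
wrist_force: [0.1, 0.5, 1.1]
tool_pos: [0.6318, -0.0217, 0.0683]
wrist_force: [0.5, 1.5, 2.2]
tool_pos: [0.6319, -0.0217, 0.0675]
wrist_force: [-0.5, 1.6, 6.9]
```

```bash
python3 -m inch '0 0 .001 0 0 0 1;0 0 0 0 0 0 1' | grep -E 'tool|wrist'
python3 -m inch '0 0 .0005 0 0 0 1;0 0 0 0 0 0 1' | grep -E 'tool|wrist'
```

```text
tool_pos: [0.6319, -0.0217, 0.0668]
wrist_force: [-1.6, 1.1, 9.6]
tool_pos: [0.6319, -0.0217, 0.0665]
wrist_force: [-1.5, 1.9, 9.8]
```

```bash
python3 -m inch '0 0 -.014 0 0 0 1;0 0 0 0 0 0 1;.015 0 0 0 0 .001 1;.015 0 0 0 0 0 1;0 0 0 0 0 0 1;0 0 .005 0 0 0 1;0 0 0 0 0 0 1' | grep -E 'tool|wrist'
python3 go.py .6296 .0085 .0665
```

```text
tool_pos: [0.6292, 0.0079, 0.0739]
wrist_force: [-0.9, -0.4, -0.6]
t 6.65 pos [0.6292 0.0079 0.0739] rpy [-3.14   0.     1.635] F [-0.9 -0.4 -0.6] gap -5.004467698908409e-05
shift now [0.0006 0.0004 0.0074] shift after turn [0.0006 0.0004 0.0074] turn [-0.0013  0.0005 -0.0005]
```

```bash
python3 -m inch '.0005 .0005 .003 0 0 0 1;0 0 .002 0 0 0 1;0 0 .001 0 0 0 1;0 0 .001 0 0 0 1;0 0 0 0 0 0 1;0 0 0 0 0 0 1' | grep -E 'tool|wrist'
python3 -m inch '0 0 .001 0 0 0 1;0 0 0 0 0 0 1' | grep -E 'tool|wrist'
```

```text
tool_pos: [0.6303, 0.0083, 0.0679]
wrist_force: [-0.8, -2.7, 2.1]
tool_pos: [0.6304, 0.0083, 0.0671]
wrist_force: [-2.3, -3.2, 7.6]
```

```bash
python3 -m inch '0 0 .001 0 0 0 1;0 0 0 0 0 0 1' | grep -E 'tool|wrist'
python3 -m inch '0 0 -.014 0 0 0 1;0 0 0 0 0 0 1;.015 .0005 0 0 0 0 1;.015 0 0 0 0 0 1;0 0 0 0 0 0 1;0 0 .005 0 0 0 1;0 0 0 0 0 0 1' | grep -E 'tool|wrist'
python3 go.py .6277 .0385 .0665
```

```text
tool_pos: [0.6304, 0.0082, 0.0664]
wrist_force: [-2.9, -2.4, 10.9]
tool_pos: [0.6282, 0.0384, 0.0739]
wrist_force: [-1.2, 0.3, 0.6]
t 8.35 pos [0.6282 0.0384 0.0739] rpy [-3.140e+00  1.000e-03  1.635e+00] F [-1.2  0.3  0.6] gap 0.00011270114269722982
shift now [ 0.0001 -0.0005  0.0074] shift after turn [ 0.0001 -0.0005  0.0074] turn [-0.0014  0.0005 -0.0005]
```

```bash
python3 -m inch '0 -.0005 .003 0 0 0 1;0 0 .002 0 0 0 1;0 0 .001 0 0 0 1;0 0 .001 0 0 0 1;0 0 .001 0 0 0 1;0 0 0 0 0 0 1;0 0 0 0 0 0 1' | grep -E 'tool|wrist'
python3 -m inch '0 0 .001 0 0 0 1;0 0 0 0 0 0 1' | grep -E 'tool|wrist'
```

```text
tool_pos: [0.6285, 0.038, 0.0673]
wrist_force: [-0.3, -2.1, 7.2]
tool_pos: [0.6286, 0.038, 0.0665]
wrist_force: [-2.7, -2.0, 10.6]
```

```bash
python3 -m inch '0 0 -.014 0 0 0 1;0 0 0 0 0 0 1;.015 .001 0 0 0 0 1;.015 0 0 0 0 0 1;0 0 0 0 0 0 1;0 0 .005 0 0 0 1;0 0 0 0 0 0 1' | grep -E 'tool|wrist'
python3 -m inch '0 0 .003 0 0 0 1;0 0 .002 0 0 0 1;0 0 .001 0 0 0 1;0 0 .001 0 0 0 1;0 0 .001 0 0 0 1;0 0 0 0 0 0 1;0 0 0 0 0 0 1' | grep -E 'tool|wrist'
python3 -m inch '0 0 .001 0 0 0 1;0 0 0 0 0 0 1' | grep -E 'tool|wrist'
```

```text
tool_pos: [0.6268, 0.0683, 0.0738]
wrist_force: [0.5, 0.0, -0.3]
tool_pos: [0.6274, 0.068, 0.0672]
wrist_force: [-2.6, -1.2, 7.6]
tool_pos: [0.6274, 0.068, 0.0664]
wrist_force: [-2.9, -1.4, 11.0]
```

```bash
python3 -m inch '0 0 -.014 0 0 0 1;0 0 0 0 0 0 1;.015 .001 0 0 0 0 1;.015 0 0 0 0 0 1;0 0 0 0 0 0 1;0 0 .005 0 0 0 1;0 0 0 0 0 0 1' | grep -E 'tool|wrist'
python3 -m inch '0 0 .003 0 0 0 1;0 0 .002 0 0 0 1;0 0 .001 0 0 0 1;0 0 .001 0 0 0 1;0 0 .001 0 0 0 1;0 0 0 0 0 0 1;0 0 0 0 0 0 1' | grep -E 'tool|wrist'
python3 -m inch '0 0 .001 0 0 0 1;0 0 0 0 0 0 1' | grep -E 'tool|wrist'
```

```text
tool_pos: [0.6258, 0.0983, 0.0738]
wrist_force: [0.2, 0.1, -0.4]
tool_pos: [0.6265, 0.098, 0.0672]
wrist_force: [-3.2, -1.0, 7.5]
tool_pos: [0.6265, 0.098, 0.0664]
wrist_force: [-3.6, -1.8, 10.5]
```

Cap 5 is pressed. I'll rise clear and check.

```bash
python3 -m inch '0 0 -.02 0 0 0 1;0 0 -.04 0 0 0 1;0 0 -.04 0 0 0 1;0 0 -.04 0 0 0 1;0 0 0 0 0 0 1;0 0 0 0 0 0 1' | grep -E 'clock|tool|wrist'
python3 - <<'E'
from h import *
p=manip.read_camera("scene")
cv2.imwrite("pics/e.png",cv2.resize(p["pixels"][190:250,260:340,::-1],(800,600),interpolation=2))
E
```

```text
clock: 13.05
tool_pos: [0.6269, 0.0988, 0.2066]
wrist_force: [0.7, -0.8, -0.3]
```

View pics/e.png

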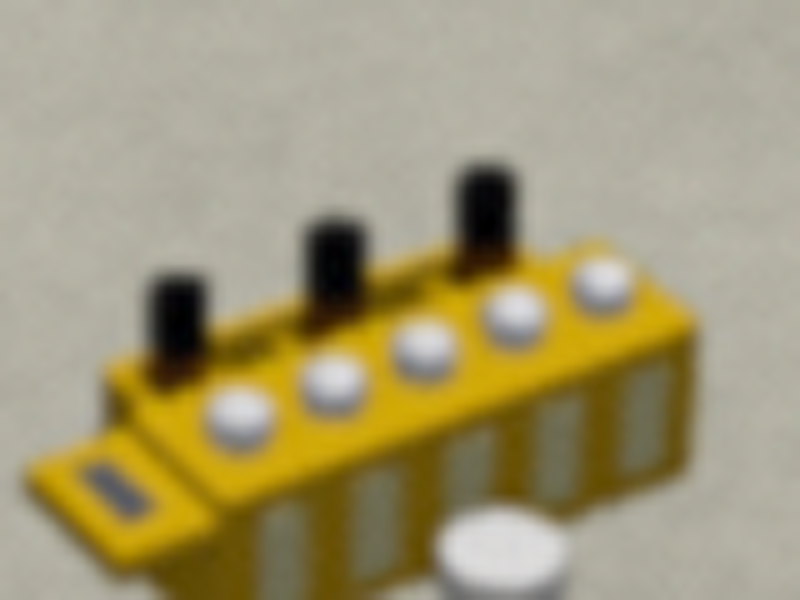

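All five caps, from (240,415) to (603,285), sit equally low. The rack, the vials and the jar have not moved.

```bash
python3 -c "
from cell import manip
print(manip.sign_off())"
```

```text
the job is handed in; nothing more can be done
None
```

All five caps were pressed in order from the tongue end, each to about 10–11 N; the last picture shows them equally low with the rack, vials and jar unmoved, and the job was handed in at about 13 s (verdict not shown).

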